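# Set out the reagent jars and the tube block for pipetting

### The arm

A 6-joint arm with a two-finger parallel gripper is mounted at the origin on the work surface. World frame = base frame: x ahead of the robot, y to its left, z up, the work surface at z = 0. Lengths are in m, angles in rad, forces in N, time in s.
With the tool pointing down it reaches from about 0.35 to 0.875 m from the base axis. Payload 4.2 kg.
Tool frame: the origin (TCP) lies on the mounting face of the last link; the fingertips stand 173 mm ahead of it and the grasp point (between the pads) lies 155 mm ahead of it (tip_extent is the z of the fingertips in the tool frame, in m); z points along the fingers, y is the line along which they close (so a half turn about z gives the same grasp; the last joint's range is limited). The gripper opens to 85 mm and grips with 20 to 120 N. Pads are 22 mm wide; open, the fingers measure 114 mm over their backs; the gripper's body (76 mm by 85 mm) begins 54 mm behind the grasp point. The pads swing forward as they close: fully open they stand 13 mm farther back than shut.
Start: joints at [-1.073, 0.385, 0.008, 0, -1.194, -0.259], TCP at [0.148, -0.607, 0.405] pointing down, gripper open.
Joint ranges: [-3.14, 3.14], [-1.21, 2.06], [-1.07, 1.41], [-3.16, 2.05], [-2.99, -0.16], [-3.1, 3.1]. Speed limits (rad/s): [2.79, 2.79, 3.14, 3.14, 3.14, 3.14].

### API

Orientations are given as a 3x3 rotation matrix whose columns are the frame's x, y, z axes.
In Python, from rig import move_to, move_l, movej, gripper_to, sleep, inverse_kinematics, read_camera, PlanningError, close_job, current_time_s, current_qpos, current_qvel, current_effort, current_tcp_pos, current_tool_rot, current_ft_force, current_moment, current_width, current_gripper_force, tip_extent gives the robot as it stands. The module is installed in compiled form; this text tells all that it offers. Calls block until the motion is done:
- move_to(position, orientation): joint-space move of the TCP to a pose.
- move_l(position, ori=None, rate=0.15, contact_N=None): straight line of the TCP; ori=None keeps the orientation; rate is the mean speed in m/s. With contact_N (N) it stops when the force on the tool has changed by that much, and returns True; else False.
- movej(angles): joint-space move.
- gripper_to(opening, force=None): finger opening in m; force is the grip in N (None keeps the last); returns when the fingers have stopped.
- sleep(seconds).
- inverse_kinematics(position, orientation): joint angles nearest the present ones, or None.
- read_camera(name): name is "side" or "top"; returns a dict with "image" (420x560x3 uint8, red, green, blue), "z_map" (420x560 float32, m along the optical axis (not along the pixel's ray), 0 where there is no reading), "intrinsics" (3x3 intrinsics, pixels), "rvec" (rotation vector, rad) and "tvec" (3), from world to camera coordinates, as OpenCV has them. Camera axes: x right, y down, z forward; pixel columns grow to the right and rows downward; lengths in m; the calibration is good to about 2 mm. A picture is of the moment at which its call begins.
A pose or a line that the arm cannot do raises PlanningError and nothing moves.
- close_job(): hands the job in; it is judged then, once.
Readings, each from a call of its own:
- current_time_s(): time.
- current_qpos(): joint angles.
- current_qvel(): joint speeds.
- current_effort(): joint torques, N m.
- current_tcp_pos(): TCP position.
- current_tool_rot(): TCP orientation.
- current_ft_force(): force on the tool from outside, world axes, zero at the start.
- current_moment(): the same for the moment, N m.
- current_width(): finger opening in m.
- current_gripper_force(): force on a finger pad.
Only numpy, scipy, OpenCV 4.12 (cv2) and the standard library are available. Lean on these libraries where they do the work, as an engineer would, in place of code of your own. Each camera call takes 0.05 s, during which the arm holds its last target. There are 200 camera calls.

### The job

Set up the bench for pipetting: stand each of the three flat-capped amber jars upright in the black cup that matches its size (smallest in smallest, middle in middle, largest in largest), and lay the blue tube block, wells up, lengthwise up the slope in the middle of the tilted white stand, resting square against its bottom lip. Set everything down rather than dropping it, keep the jars upright, and leave the dropper bottle and the marker pen where they are.

Things in the scene. Friction and masses are not known exactly. Their poses are not given: they have to be found in the camera images.
- jar_small: the smallest of three closed amber jars: upright plain cylinder, diameter 24 mm, total height 60 mm, its top 17 mm a flat white screw cap of the same diameter. Rigid. Stands loose on the bench. Origin: centre of its underside, z up.
- jar_medium: the middle one of three closed amber jars: upright plain cylinder, diameter 38 mm, total height 66 mm, its top 17 mm a flat white screw cap of the same diameter. Rigid. Stands loose on the bench. Origin: centre of its underside, z up.
- jar_large: the largest of three closed amber jars: upright plain cylinder, diameter 52 mm, total height 72 mm, its top 17 mm a flat white screw cap of the same diameter. Rigid. Stands loose on the bench. Origin: centre of its underside, z up.
- cup_small: the smallest of three round black open-topped holder cups with a bright metal floor, fixed to the bench: inside diameter 40 mm, outside 48 mm, rim 25 mm above the bench, inner floor 5 mm above the bench. Origin: centre of its underside, z up.
- cup_medium: the middle one of three round black open-topped holder cups with a bright metal floor, fixed to the bench: inside diameter 54 mm, outside 62 mm, rim 25 mm above the bench, inner floor 5 mm above the bench. Origin: centre of its underside, z up.
- cup_large: the largest of three round black open-topped holder cups with a bright metal floor, fixed to the bench: inside diameter 68 mm, outside 76 mm, rim 25 mm above the bench, inner floor 5 mm above the bench. Origin: centre of its underside, z up.
- block: loose blue tube block lying flat on the bench, 95 mm (its x) by 58 mm (its y) by 16 mm high, solid and rigid, 18 small dark wells drawn on its top face. Origin: centre of its underside, x along its length, z up.
- stand: fixed white tilted stand. Bed 84 mm wide (y), 112 mm long, rising 30 degrees to stand +x; low side with lip roughly faces the robot. Bed surface meets the lip at x=-55, z=20 mm (stand frame). Dark steel lip, square to bed, 10 mm high, 6 thick, full width. Seated block (length up the slope): underside centre at x=-14, y=0, z=44 mm. Block may not slide by itself. Origin: on the bench, z up.
- dropper: bystander: amber dropper bottle, 34 mm diameter, 92 mm high, with a narrow black neck and pointed black rubber teat instead of a flat white cap; stands loose among the jars. Origin: centre of its underside.
- marker: bystander: black marker pen with white cap lying on the bench beyond the jars, about 130 mm long (its x), 15 mm thick. Origin: on its underside, near its middle.
There are look-alikes about, which are no part of the job. What is shaped like the jar_medium but yellow is not meant.

How it is judged:
By the outcome, as a careful person would: the job done as asked, in the order asked, and still so for the second after the job is handed in, with the robot touching nothing.
It also fails if it takes over 128 s, if anything falls off the work surface, if the arm or the gripper's body presses on something with over 40 N, if the wrist force passes 120 N, or if a joint passes its speed limit or range.

## Working session

There is one attempt and no reset: what is moved stays moved. The work goes in short steps, each a Python script; the robot and the scene stay as the last script left them, time stands still between calls to the robot, and variables do not carry over. Pictures are saved under pics/ and viewed, at most 14 in all, crops included, and the job is handed in when it is done.

```bash
mkdir -p pics; cat > h.py <<'E'
import numpy as np, cv2
from rig import *
def cam(n):
    c=read_camera(n); R=cv2.Rodrigues(np.array(c["rvec"],float))[0]; t=np.array(c["tvec"],float).ravel()
    c["R"]=R; c["t"]=t; c["K"]=np.array(c["intrinsics"]); c["C"]=-R.T@t; return c
def ray(c,uv):
    d=c["R"].T@np.linalg.inv(c["K"])@np.array([uv[0],uv[1],1.]); return d
def onplane(c,uv,z):
    d=ray(c,uv); return c["C"]+d*(z-c["C"][2])/d[2]
def cloud(c):
    z=c["z_map"]; v,u=np.mgrid[:z.shape[0],:z.shape[1]]
    p=np.stack([u,v,np.ones_like(u)],-1)@np.linalg.inv(c["K"]).T*z[...,None]
    return (p-c["t"])@c["R"]
def proj(c,P): 
    q=c["K"]@(c["R"]@np.array(P)+c["t"]); return q[:2]/q[2]
E
python3 - <<'E'
from h import *
import pickle
for n in("top","side"):
    c=cam(n); cv2.imwrite(f"pics/{n}0.png",c["image"][...,::-1]); pickle.dump(c,open(f"{n}0.pkl","wb"))
    print(n,c["C"].round(3),c["R"].round(3).tolist(),c["K"].tolist(),(c["z_map"]>0).mean())
print(current_tcp_pos(),current_tool_rot().round(3).tolist() if hasattr(current_tool_rot(),'round') else current_tool_rot(),current_time_s(),tip_extent)
E
```

```text
top [0.344 0.026 1.003] [[-0.028, -1.0, 0.002], [-0.977, 0.027, -0.213], [0.212, -0.008, -0.977]] [[477.87226411946847, 0.0, 273.6422103641668], [0.0, 477.87226411946847, 216.47925383315965], [0.0, 0.0, 1.0]] 0.9962244897959184
side [ 0.464 -1.036  0.846] [[0.997, -0.076, 0.019], [-0.032, -0.609, -0.793], [0.072, 0.79, -0.609]] [[516.7200653239496, 0.0, 276.0275211993022], [0.0, 516.7200653239496, 207.43326006515048], [0.0, 0.0, 1.0]] 0.9960034013605442
[ 0.14784881 -0.60709231  0.40372528] [[-0.972, -0.236, -0.001], [-0.236, 0.972, 0.002], [0.0, 0.002, -1.0]] 0.1 0.1734
```

View pics/top0.png

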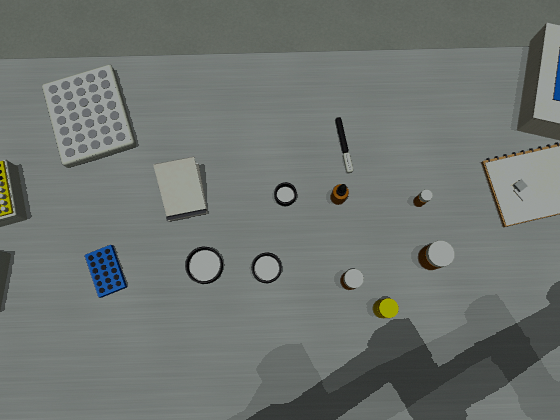

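View pics/side0.png

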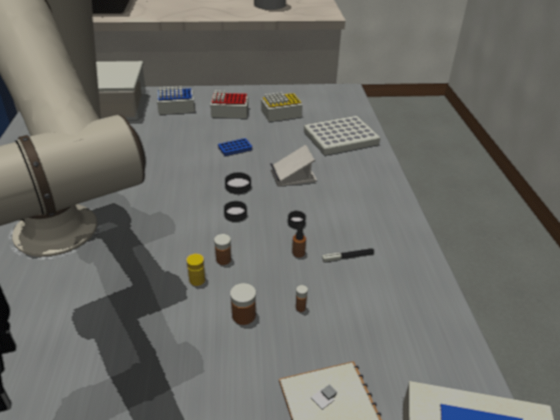

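The top view shows the jars at (424,197) small, (351,279) medium and (437,254) large. The cups are at (285,194), (267,267) and (204,265), the block at (105,271) and the stand at (181,188). The dropper is at (341,193), and the marker at (344,145) reaches down to about y=172. The yellow decoy is at (388,308). The side view agrees: jars at (301,297), (223,248) and (243,302), cups at (297,219), (235,211) and (237,183), stand at (294,167) and block at (235,147).

```bash
cat > meas.py <<'E'
from h import *
import pickle
T,S=[pickle.load(open(f"{n}0.pkl","rb")) for n in("top","side")]
def blob(c,box,f):
    x0,y0,x1,y1=box; m=np.zeros(c["image"].shape[:2],np.uint8)
    hsv=cv2.cvtColor(c["image"],cv2.COLOR_RGB2HSV).astype(int)
    m[y0:y1,x0:x1]=f(hsv)[y0:y1,x0:x1]
    n,l,s,_=cv2.connectedComponentsWithStats(m); k=1+np.argmax(s[1:,4]); return l==k
white=lambda h:(h[...,1]<40)&(h[...,2]>165)
black=lambda h:(h[...,2]<70)
blue=lambda h:(h[...,0]>100)&(h[...,0]<130)&(h[...,1]>120)
def tri(a,b):
    # nearest point of two rays
    da,db=ray(T,a),ray(S,b); k=np.linalg.lstsq(np.c_[da,-db],S["C"]-T["C"],rcond=None)[0]
    p,q=T["C"]+da*k[0],S["C"]+db*k[1]; return (p+q)/2,np.linalg.norm(p-q)
if __name__=="__main__":
    CT,CS=cloud(T),cloud(S)
    jb={"small":((408,182,440,212),(290,282,312,315)),"medium":((336,262,370,297),(208,230,236,270)),"large":((412,235,460,275),(225,280,262,328))}
    for n,(a,b) in jb.items():
        o=[]
        for c,C,bx in((T,CT,a),(S,CS,b)):
            m=blob(c,bx,white); z=C[m][:,2]; zt=np.percentile(z,80); t=m&(C[...,2]>zt-.005)
            (x,y),r=cv2.minEnclosingCircle(np.argwhere(t)[:,::-1].astype(np.float32))
            e=cv2.fitEllipse(max(cv2.findContours(t.astype(np.uint8),0,1)[0],key=len))
            p=onplane(c,e[0],zt); o.append(e[0]); print("jar",n,m.sum(),zt.round(4),p.round(4),"cloud mid",((C[t].max(0)+C[t].min(0))/2).round(4),np.ptp(C[t],axis=0).round(3),np.round(e[1],1))
        print("  tri",*tri(*o))
    cb={"small":((268,176,302,212),(284,207,310,231)),"medium":((246,246,287,289),(220,198,252,224)),"large":((180,240,230,289),(220,170,257,196))}
    for n,(a,b) in cb.items():
        o=[]
        for c,C,bx in((T,CT,a),(S,CS,b)):
            m=blob(c,bx,black); t=m
            pts=C[m]; zt=np.percentile(pts[:,2],95); t=m&(C[...,2]>zt-.004)
            e=cv2.fitEllipse(cv2.convexHull(np.argwhere(t)[:,::-1].astype(np.float32))); o.append(e[0])
            print("cup",n,m.sum(),t.sum(),zt.round(4),onplane(c,e[0],zt).round(4),"cloud mid",((C[t].max(0)+C[t].min(0))/2).round(4),np.ptp(C[t],axis=0).round(3),np.round(e[1],1))
        print("  tri",*tri(*o))
    o=[]
    for c,C,bx in((T,CT,(80,235,135,305)),(S,CS,(212,132,258,160))):
        m=blob(c,bx,blue); m=cv2.morphologyEx(m.astype(np.uint8),cv2.MORPH_CLOSE,np.ones((7,7)))>0
        zt=np.median(C[m][:,2]); t=m&(C[...,2]>zt-.004)
        P=C[t][:,:2].astype(np.float32); r=cv2.minAreaRect(P*1000); print("block",zt,r); o.append(proj(c,(r[0][0]/1000,r[0][1]/1000,zt)))
    print("  tri",*tri(*o))
    # stand bed: plane fit
    for c,C,bx in((T,CT,(150,150,212,225)),(S,CS,(262,140,322,190))):
        x0,y0,x1,y1=bx; m=np.zeros(C.shape[:2],bool); m[y0:y1,x0:x1]=1; m&=(C[...,2]>.028)&(C[...,2]<.12)
        P=C[m]
        rng=np.random.default_rng(0);best=0
        for i in range(300):
            a=P[rng.choice(len(P),3,False)]; nn=np.cross(a[1]-a[0],a[2]-a[0]); nn/=np.linalg.norm(nn)+1e-12
            k=abs((P-a[0])@nn)<.002
            if k.sum()>best: best=k.sum();bk=k
        Q=P[bk]; mu=Q.mean(0); nn=np.linalg.svd(Q-mu)[2][2]; nn*=np.sign(nn[2])
        up=-nn[:2]/np.linalg.norm(nn[:2]); print("stand n",nn.round(3),"tilt",np.degrees(np.arccos(nn[2])),"yaw",np.degrees(np.arctan2(up[1],up[0])),best,len(P))
        U=np.array([up[0]*nn[2],up[1]*nn[2],np.hypot(*nn[:2])]); W=np.cross(nn,U)
        r=cv2.minAreaRect((np.c_[(Q-mu)@U,(Q-mu)@W]*1000).astype(np.float32)); cc=mu+(U*r[0][0]+W*r[0][1])/1000
        print("  rect",r,"centre",cc.round(4), "z range",Q[:,2].min(),Q[:,2].max())
E
python3 meas.py
python3 - <<'E'
import cv2
t=cv2.imread('pics/top0.png')[140:240,130:230];s=cv2.imread('pics/side0.png')[130:200,250:335]
cv2.imwrite('pics/st.png',cv2.hconcat([cv2.resize(t,(400,400),interpolation=2),cv2.resize(s,(400,400),interpolation=2)]))
E
```

```text
Traceback (most recent call last):
  File "meas.py", line 22, in <module>
    m=blob(c,bx,white); z=C[m][:,2]; zt=np.percentile(z,80); t=m&(C[...,2]>zt-.005)
  File "meas.py", line 8, in blob
    n,l,s,_=cv2.connectedComponentsWithStats(m); k=1+np.argmax(s[1:,4]); return l==k
                                                     ~~~~~~~~~^^^^^^^^^
ValueError: attempt to get argmax of an empty sequence
```

View pics/st.png

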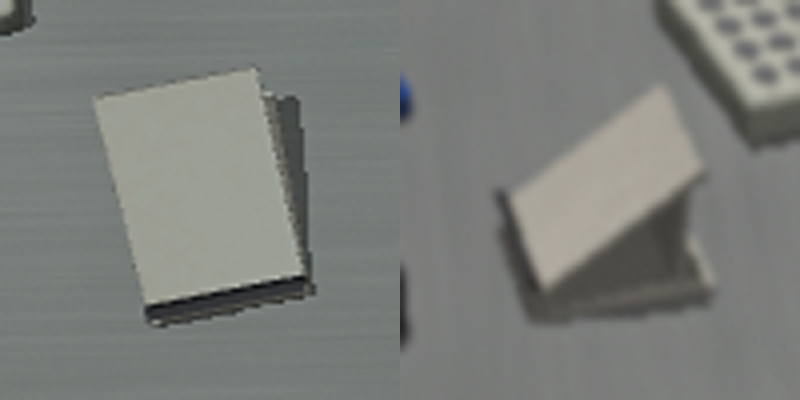

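The crops show the stand's bed clearly. The lip is the dark strip at its near edge, from about (167,217) to (207,210) in the top image.

```bash
sed -i 's/(h\[...,1\]<40)&(h\[...,2\]>165)/(h[...,1]<45)\&(h[...,2]>155)/' meas.py; python3 meas.py || python3 -c "
from meas import *
for c,bx in((T,(408,182,440,212)),(S,(290,282,312,315)),(S,(225,280,262,328))):
    x0,y0,x1,y1=bx; h=cv2.cvtColor(c['image'],cv2.COLOR_RGB2HSV)[y0:y1,x0:x1]
    print(np.percentile(h[...,2],[5,50,90,99]), h[h[...,2]>130][:8].tolist())
"
```

```text
jar small 83 0.0614 [ 0.5859 -0.295   0.0614] cloud mid [ 0.5862 -0.2955  0.0613] [0.02  0.02  0.008] [ 8.9 10. ]
jar small 63 0.0608 [ 0.5883 -0.2958  0.0608] cloud mid [ 0.5884 -0.294   0.0594] [0.02  0.021 0.007] [7.  9.3]
  tri [ 0.58730349 -0.29547474  0.06010044] 0.002165688134618105
jar medium 264 0.0677 [ 0.4206 -0.1346  0.0677] cloud mid [ 0.3912 -0.0631  0.5327] [0.094 0.178 0.94 ] [17.1 17.8]
jar medium 123 0.067 [ 0.4232 -0.1361  0.067 ] cloud mid [ 0.4355 -0.5758  0.4539] [0.056 0.92  0.783] [ 9.3 14.5]
  tri [ 0.42196464 -0.13483937  0.06575998] 0.002363365512792581
jar large 497 0.0736 [ 0.4638 -0.3078  0.0736] cloud mid [ 0.4161 -0.1537  0.5356] [0.144 0.359 0.934] [23.2 25.2]
jar large 350 0.0731 [ 0.4661 -0.3097  0.0731] cloud mid [ 0.4661 -0.6588  0.4569] [0.047 0.753 0.777] [17.2 23.5]
  tri [ 0.46509357 -0.30849496  0.07157709] 0.0020160192906004204
cup small 229 100 0.0273 [ 0.6066 -0.008   0.0273] cloud mid [ 0.608  -0.0082  0.026 ] [0.047 0.047 0.005] [21.3 22. ]
cup small 242 26 0.0864 [ 0.6159 -0.0948  0.0864] cloud mid [ 0.5371 -0.5774  0.464 ] [0.147 0.916
[... 837 characters left out ...]
56, -314.07720947265625), (99.30966186523438, 1440.1419677734375), 2.251394033432007)
  tri [ 0.4658022   0.40836262 -0.82030326] 0.08148510730336388
stand n [-0.488 -0.088  0.868] tilt 29.730977533201536 yaw 10.201652494151165 1412 1949
  rect ((-2.137798309326172, -0.42340850830078125), (84.29036712646484, 99.89994049072266), 89.88179016113281) centre [0.6258 0.2113 0.0513] z range 0.028005901203362393 0.0771525360527074
stand n [-0.488 -0.076  0.87 ] tilt 29.588889481653226 yaw 8.857020701583858 421 681
  rect ((0.10511398315429688, -1.3530464172363281), (96.29682159423828, 90.6611557006836), 2.303795576095581) centre [0.6312 0.2084 0.0518] z range 0.028075382943345682 0.07650728535160066
```

```bash
cat > meas2.py <<'E'
from meas import *
CT,CS=cloud(T),cloud(S)
near=lambda C,lo,hi:(C[...,2]>lo)&(C[...,2]<hi)
def cast(c,m,z): return np.array([onplane(c,p[::-1],z)[:2] for p in np.argwhere(m)],np.float32)*1000
jb={"small":((408,182,440,212),(290,282,312,315),.06),"medium":((336,262,370,297),(208,230,236,270),.066),"large":((412,235,460,275),(225,280,262,328),.072)}
cb={"small":((268,176,302,212),(286,211,308,227)),"medium":((246,246,287,289),(220,198,252,224)),"large":((180,240,230,289),(220,170,257,196))}
for n,(a,b,h) in jb.items():
    o=[]
    for c,C,bx in((T,CT,a),(S,CS,b)):
        t=blob(c,bx,white)&near(C,h-.004,h+.006); q=cv2.minEnclosingCircle(cast(c,t,h)); o.append(proj(c,(q[0][0]/1e3,q[0][1]/1e3,h))); print("jar",n,np.round(q[0],1),round(q[1],1),C[t][:,2].mean().round(4))
    print("  tri",*tri(*o))
for n,(a,b) in cb.items():
    o=[]
    for c,C,bx in((T,CT,a),(S,CS,b)):
        t=blob(c,bx,black)&near(C,.0205,.031); q=cv2.minEnclosingCircle(cast(c,t,.025)); o.append(proj(c,(q[0][0]/1e3,q[0][1]/1e3,.025))); print("cup",n,np.round(q[0],1),round(q[1],1),np.percentile(C[t][:,2],90).round(4))
    print("  tri",*tri(*o))
o=[]
for c,C,bx in((T,CT,(80,235,135,305)),(S,CS,(212,132,258,160))):
    m=blob(c,bx,blue); m=(cv2.morphologyEx(m.astype(np.uint8),cv2.MORPH_CLOSE,np.ones((7,7)))>0)&near(C,.0115,.022)
    q=cv2.minAreaRect(cast(c,m,.016)); o.append(proj(c,(q[0][0]/1e3,q[0][1]/1e3,.016))); print("block",q,np.median(C[m][:,2]))
print("  tri",*tri(*o))
# stand bed corners: bed pixels by plane, quad via approxPolyDP, triangulated
quads=[]
for c,C,bx in((T,CT,(150,150,212,225)),(S,CS,(262,140,322,190))):
    f=lambda h:(h[...,1]<45)&(h[...,2]>(140 if c is T else 120))
    m=blob(c,bx,f)&near(C,.015,.09); m=cv2.morphologyEx(m.astype(np.uint8),cv2.MORPH_OPEN,np.ones((3,3)))
    k=cv2.convexHull(max(cv2.findContours(m,0,1)[0],key=len)); e=1
    q=k
    while len(q)>4: q=cv2.approxPolyDP(k,e,True); e+=.3
    q=q[:,0].astype(float); print("quad",q.tolist(),int(m.sum())); quads.append(q)
    for p in q: print("   cloud",C[int(round(p[1])),int(round(p[0]))].round(3))
E
python3 meas2.py
```

```text
jar small [ 586.2 -295.4] 10.5 0.0603
jar small [ 588.4 -294.9] 10.5 0.0601
  tri [ 0.58729338 -0.29536261  0.0602048 ] 0.0021553217932500923
jar medium [ 420.8 -134.9] 17.7 0.0664
jar medium [ 423.1 -134.7] 17.3 0.0658
  tri [ 0.42191779 -0.13479573  0.06588874] 0.0022993228094292167
jar large [ 464.1 -308.4] 24.9 0.0723
jar large [ 466.2 -308.3] 24.7 0.0719
  tri [ 0.46517798 -0.30841551  0.07190193] 0.002061042284012643
cup small [607.4  -8.2] 23.8 0.0273
cup small [610.  -13.2] 25.4 0.0264
  tri [ 0.60965909 -0.00828783  0.02071209] 0.0022054237454016672
cup medium [451.2  35.8] 30.8 0.0272
cup medium [455.   30.6] 32.3 0.0264
  tri [0.45330168 0.03597162 0.02059422] 0.003279152277493251
cup large [460.3 164.6] 37.9 0.0273
cup large [461.6 156. ] 42.1 0.0252
  tri [0.46131053 0.16560356 0.01830061] 0.0005251008340272935
block ((454.7350769042969, 368.1043701171875), (94.72823333740234, 58.396156311035156), 20.925344467163086) 0.01641553389875103
block ((457.20623779296875, 362.2647705078125), (94.58646392822266, 64.2607192993164), 16.791004180908203) 0.015450927879680176
  tri [0.45622358 0.36986677 0.01130212] 0.001920125736431523
quad [[193.0, 158.0], [204.0, 208.0], [166.0, 215.0], [154.0, 165.0]] 2114
   cloud [0.673 0.179 0.074]
   cloud [0.58  0.163 0.022]
   cloud [0.568 0.244 0.018]
   cloud [0.66  0.258 0.073]
quad [[306.0, 146.0], [313.0, 160.0], [280.0, 179.0], [274.0, 164.0]] 678
   cloud [0.664 0.247 0.078]
   cloud [0.675 0.179 0.072]
   cloud [0.582 0.163 0.022]
   cloud [0.571 0.243 0.021]
```

```bash
cat > a.py <<'E'
from h import *
def Rd(a,tilt=0):
    # tool down, x axis at angle a+pi; tilt leans the tool z forward (bed normal)
    z=np.array([np.sin(tilt)*np.cos(a),np.sin(tilt)*np.sin(a),-np.cos(tilt)]); y=np.array([-np.sin(a),np.cos(a),0]); return np.c_[np.cross(y,z),y,z]
D=Rd(0)
E
python3 - <<'E'
from a import *
gripper_to(0.0,20)
move_to([.47,-.43,.26],D); 
print(current_time_s(),current_width(),inverse_kinematics([.53,.19,.20],Rd(np.radians(9.3),np.radians(30))))
r=move_l([.47,-.43,.155],rate=.04,contact_N=4); print(r,current_tcp_pos(),current_ft_force())
move_l([.47,-.43,.22],rate=.2); gripper_to(.06,20)
r=move_l([.47,-.43,.14],rate=.05,contact_N=4); print(r,current_tcp_pos(),current_ft_force(),current_width())
move_l([.47,-.43,.24],rate=.25); print(current_time_s())
E
```

```text
2.3333 0.00019548893043990585 None
True [ 0.47018504 -0.43001884  0.17356995] [0.35058413 0.99754883 3.62754801]
True [ 0.47012231 -0.42999742  0.16847016] [-0.46228815  0.09065601  5.11906153] 0.060088067243646966
6.6833
```

```bash
python3 - <<'E'
from a import *
F=np.diag([-1,-1,1.])
n=lambda a,t:-Rd(a,t)[:,2]
P=np.array([.6142,.2086,.044]); a=np.radians(9.3)
for tilt in(0,10,15,20,25,30):
  t=np.radians(tilt)
  for d in (.163,.22):
    for f in(0,1):
      R=Rd(a,t)@(F if f else np.eye(3)); q=inverse_kinematics(P+d*n(a,t),R)
      print(tilt,d,f,(P+d*n(a,t)).round(3),None if q is None else np.round(q,2))
E
```

```text
0 0.163 0 [0.614 0.209 0.207] [ 0.58  0.61 -0.15  0.   -0.81 -1.98]
0 0.163 1 [0.614 0.209 0.207] [ 0.58  0.61 -0.15  0.   -0.81  1.16]
0 0.22 0 [0.614 0.209 0.264] [ 0.58  0.55 -0.11  0.   -0.92 -1.98]
0 0.22 1 [0.614 0.209 0.264] [ 0.58  0.55 -0.11  0.   -0.92  1.16]
10 0.163 0 [0.586 0.204 0.205] [ 0.61  0.55 -0.34  0.15 -0.52 -2.14]
10 0.163 1 [0.586 0.204 0.205] [ 0.61  0.55 -0.34  0.15 -0.52  1.  ]
10 0.22 0 [0.576 0.202 0.261] [ 0.62  0.47 -0.31  0.13 -0.64 -2.12]
10 0.22 1 [0.576 0.202 0.261] [ 0.62  0.47 -0.31  0.13 -0.64  1.02]
15 0.163 0 [0.573 0.202 0.201] [ 0.61  0.53 -0.48  0.34 -0.35 -2.33]
15 0.163 1 [0.573 0.202 0.201] [ 0.61  0.53 -0.48  0.34 -0.35  0.82]
15 0.22 0 [0.558 0.199 0.257] [ 0.63  0.43 -0.44  0.26 -0.48 -2.26]
15 0.22 1 [0.558 0.199 0.257] [ 0.63  0.43 -0.44  0.26 -0.48  0.88]
20 0.163 0 [0.559 0.2   0.197] None
20 0.163 1 [0.559 0.2   0.197] None
20 0.22 0 [0.54  0.196 0.251] [ 0.62  0.4  -0.62  0.58 -0.28 -2.56]
20 0.22 1 [0.54  0.196 0.251] [ 0.62  0.4  -0.62  0.58 -0.28  0.58]
25 0.163 0 [0.546 0.197 0.192] None
25 0.163 1 [0.546 0.197 0.192] None
25 0.22 0 [0.522 0.194 0.243] None
25 0.22 1 [0.522 0.194 0.243] None
30 0.163 0 [0.534 0.195 0.185] None
30 0.163 1 [0.534 0.195 0.185] None
30 0.22 0 [0.506 0.191 0.235] None
30 0.22 1 [0.506 0.191 0.235] None
```

Bench contact gives the tips at 173.5 mm shut and 168.5 mm at 60 mm opening. The arm can't tilt the tool 30°, so I'll pick the block with the tool leaning back 20° and place it leaning 10° forward. Jars first.

```bash
cat > jar.py <<'E'
from a import *
import sys
J={"small":((.5873,-.2954),(.6085,-.0082),.024,.060),"medium":((.4219,-.1348),(.4523,.0360),.038,.066),"large":((.4652,-.3084),(.4614,.1646),.052,.072)}
tip=lambda w:.1735-.005*(w/.06)**2
def go(n):
    p,q,d,h=J[n]; up=.37; z=tip(d)+h-.026      # tips 26 mm below the lid
    gripper_to(min(d+.022,.08),30)
    move_to([*p,z+.06],D); move_l([*p,z],rate=.1)
    gripper_to(d-.006,30); print(n,"width",current_width(),current_gripper_force())
    move_l([*p,z+.10],rate=.2); print("held",current_width(),current_ft_force())
    move_l([*q,z+.10],rate=.25)
    move_l([*q,z+.015],rate=.12)
    r=move_l([*q,z-.004],rate=.02,contact_N=3); print(r,"set down at",current_tcp_pos()[2]-z,current_ft_force(),current_time_s())
    gripper_to(d+.014,30); t=current_tcp_pos(); move_l([*q,t[2]+.06],rate=.15); print(current_time_s())
if __name__=="__main__": go(sys.argv[1])
E
python3 jar.py small
python3 - <<'E'
from a import *
for n in("top","side"): cv2.imwrite(f"pics/{n}1.png",cam(n)["image"][...,::-1])
s=cv2.imread("pics/side1.png")[120:330,170:390]; t=cv2.imread("pics/top1.png")[130:330,170:470]
cv2.imwrite("pics/m1.png",cv2.hconcat([cv2.resize(s,(400,382)),cv2.resize(t,(400,382))]))
# stand edges in the first top picture, cast on the bed plane
import meas
T=meas.T; C=cloud(T); x0,y0,x1,y1=150,150,212,225
m=np.zeros(C.shape[:2],bool); m[y0:y1,x0:x1]=1; nn=np.array([-.486,-.083,.869])
h=T["image"].max(-1); m&=(C[...,2]>.012)&(C[...,2]<.09)&(h>140)
k=max(cv2.findContours(m.astype(np.uint8),0,1)[0],key=len)[:,0]
L=[];Rr=[];B=[]
P0=np.array([.6269,.2113,.0513])-[.0011,0,0]
pts=np.array([T["C"]+ray(T,p)*((P0-T["C"])@nn)/(ray(T,p)@nn) for p in k])
for yaw in(9.3,):
    a=np.radians(yaw); u=(pts-P0)[:,:2]@[np.cos(a),np.sin(a)]; w=(pts-P0)[:,:2]@[-np.sin(a),np.cos(a)]
    for nme,s,ax in(("left",(w>.035)&(abs(u)<.035),0),("right",(w<-.035)&(abs(u)<.035),0),("low",(u<-.042)&(abs(w)<.03),1),("high",(u>.038)&(abs(w)<.03),1)):
        f=cv2.fitLine(pts[s][:,:2].astype(np.float32)*1000,cv2.DIST_HUBER,0,.01,.01).ravel()
        g=np.degrees(np.arctan2(f[1],f[0])); print(nme,s.sum(),(g-90*ax)%180,f[2:],pts[s][:,2].mean())
E
```

```text
small width 0.02275678505981198 29.556964114308357
held 0.02288462384054245 [-0.52082872  0.34667745 -1.68121235]
True set down at 0.006050095230520636 [-0.81046518 -0.39547547  3.91185735] 12.1667
13.0167
left 37 9.678208 [622.0926  251.98444] 0.05163918393153272
right 37 10.195175 [632.6108  171.43349] 0.051217234834942234
low 28 9.443695 [573.97656 202.3586 ] 0.021463041544652582
high 29 9.832153 [667.28076 217.24281] 0.07506629164606596
```

View pics/m1.png

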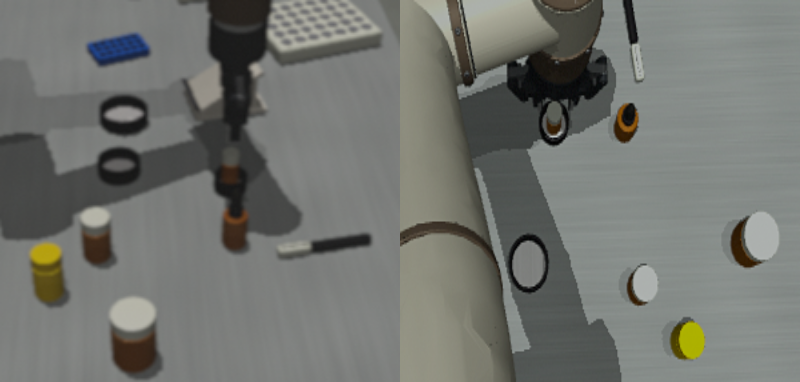

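The small jar is upright in the small cup, at about (553,122) in the top crop, and the dropper and marker haven't moved. The stand's yaw refines to 9.8°. Next are the medium and large jars.

```bash
python3 jar.py medium && python3 jar.py large
python3 - <<'E'
from a import *
for n in("top","side"): cv2.imwrite(f"pics/{n}2.png",cam(n)["image"][...,::-1])
s=cv2.imread("pics/side2.png")[120:330,170:390]; t=cv2.imread("pics/top2.png")[130:330,70:370]
cv2.imwrite("pics/m2.png",cv2.hconcat([cv2.resize(s,(400,382)),cv2.resize(t,(400,382))]))
E
```

```text
medium width 0.03692417523621288 29.94380347430706
held 0.03678792091692562 [-1.14359629  0.42691818 -1.74342488]
True set down at 0.005544212655251068 [ 1.78951115 -1.4308822   3.19721109] 18.35
19.1917
large width 0.051146210798845036 31.323762238025665
held 0.050902441511076854 [-0.1759543  -0.4458099  -1.83396123]
True set down at 0.005787404689315767 [ 0.41330048 -1.5331729   3.1808357 ] 26.0333
26.8833
```

View pics/m2.png

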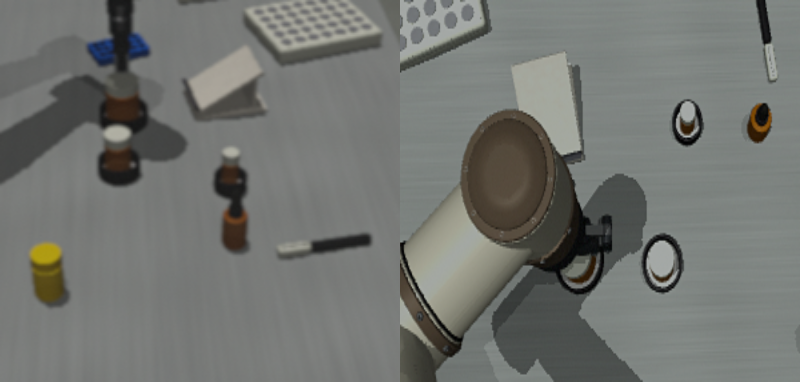

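All three jars stand upright in their cups: small at (232,170), medium at (118,155) and large at (122,100) in the side crop. Now the block, pick first.

```bash
cat > blk.py <<'E'
from a import *
B=np.array([.4558,.368,0]); yb=np.radians(20.9); rad=np.radians
RB=cv2.Rodrigues(np.array([0,0,yb]))[0]
Rp=Rd(yb,rad(-20)); zp=.1655
tp=np.array([*(B[:2]+RB[:2,0]*np.tan(rad(20))*(zp-.008)),zp])
a=rad(9.8); RS=cv2.Rodrigues(np.array([0,0,a]))[0]@cv2.Rodrigues(np.array([0,-rad(30),0]))[0]
Seat=np.array([.6143,.2085,.0439]); U,N=RS[:,0],RS[:,2]
def tool_for(P,R):  # tool pose for a block pose, given the pick
    M=R@RB.T; return P+M@(tp-B), M@Rp
E
python3 - <<'E'
from blk import *
Pa=Seat+U*.007
for d in(.10,.04,.0):
    p,R=tool_for(Pa+N*d,RS); q=inverse_kinematics(p,R); print(p.round(3),None if q is None else np.round(q,2))
gripper_to(.074,40)
t=current_tcp_pos(); move_l([t[0],t[1],.30],rate=.25)
move_to(tp+[0,0,.07],Rp)
r=move_l(tp,rate=.07,contact_N=5); print("contact",r,current_tcp_pos()-tp,current_ft_force())
gripper_to(.05,40); print(current_width(),current_gripper_force())
move_l(tp+[0,0,.03],rate=.1); print(current_width(),current_ft_force(),current_time_s())
for n in("top","side"): cv2.imwrite(f"pics/{n}3.png",cam(n)["image"][...,::-1])
s=cv2.imread("pics/side3.png")[80:200,190:340]; t=cv2.imread("pics/top3.png")[150:320,60:240]
cv2.imwrite("pics/m3.png",cv2.hconcat([cv2.resize(s,(400,378)),cv2.resize(t,(400,378))]))
E
```

```text
[0.538 0.195 0.306] [ 0.65  0.36 -0.36  0.12 -0.7  -2.13]
[0.568 0.2   0.254] [ 0.62  0.46 -0.34  0.13 -0.61 -2.12]
[0.588 0.204 0.219] [ 0.61  0.53 -0.33  0.14 -0.56 -2.12]
contact False [0.000177   0.00018358 0.00051794] [-1.21695038  0.3623523   0.23404514]
0.056824676256849095 44.02191996574402
0.056736117783775346 [-1.51471057  1.09635931 -1.29701394] 30.2333
```

View pics/m3.png

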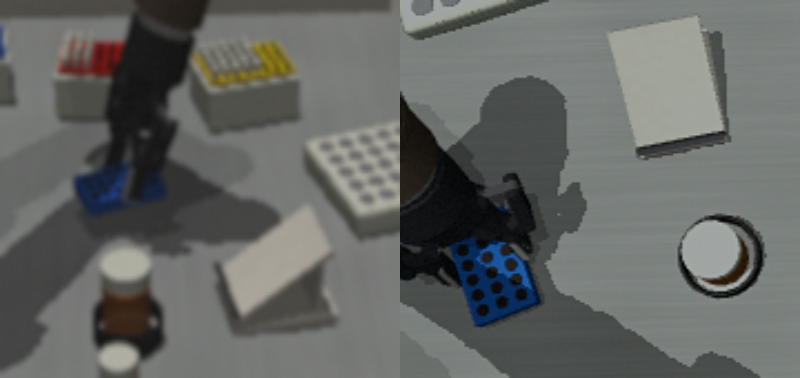

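The block is held level and clear of the bench. Now to place it.

```bash
python3 - <<'E'
from blk import *
Pa=Seat+U*.008
g=lambda d:tool_for(Pa+N*d,RS)
move_l(tp+[0,0,.15],rate=.2)
move_to(*g(.09)); move_l(g(.015)[0],rate=.1)
print(current_ft_force())
r=move_l(g(-.006)[0],rate=.015,contact_N=3); t=current_tcp_pos(); print("bed",r,(t-g(0)[0])@N,current_ft_force()@N,current_width())
r=move_l(t-U*.016,rate=.015,contact_N=4); t2=current_tcp_pos(); print("lip",r,(t2-t)@U,(t2-tool_for(Seat,RS)[0])@U,(t2-g(0)[0])@N,current_ft_force()@RS,current_time_s())
for n in("top","side"): cv2.imwrite(f"pics/{n}4.png",cam(n)["image"][...,::-1])
s=cv2.imread("pics/side4.png")[110:200,240:350]; t=cv2.imread("pics/top4.png")[140:240,120:240]
cv2.imwrite("pics/m4.png",cv2.hconcat([cv2.resize(s,(400,330)),cv2.resize(t,(400,330))]))
E
```

```text
[ 0.42413638  0.2822438  -0.54597913]
bed True 0.001300332698828485 4.989934283848881 0.05682866812937749
lip True -0.008185156868695314 -0.00022139176960111838 0.0013751418866577356 [ 0.92610432 -0.94803454  2.07273705] 34.3333
```

View pics/m4.png

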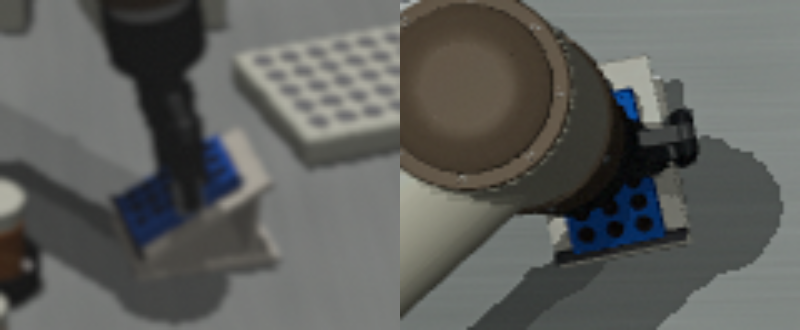

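The block lies on the bed with its lower end at the lip, in the expected position to within 0.2 mm. I'll press a little more to confirm it's against the lip, then release and check.

```bash
python3 - <<'E'
from blk import *
t=current_tcp_pos(); f0=current_ft_force()
r=move_l(t-U*.004,rate=.01,contact_N=10); t2=current_tcp_pos(); print(r,(t2-t)@U*1e3,f0@RS,current_ft_force()@RS)
r=move_l(t2-N*.003,rate=.01,contact_N=4); t2=current_tcp_pos(); print(r,(t2-t)@N*1e3,current_ft_force()@RS)
gripper_to(.072,40); t=current_tcp_pos(); z=current_tool_rot()[:,2]
move_l(t-z*.09,rate=.12); t=current_tcp_pos(); move_to([.42,.0,.42],D); print(current_time_s())
for n in("top","side"):
    c=cam(n); cv2.imwrite(f"pics/{n}5.png",c["image"][...,::-1])
    import pickle; pickle.dump(c,open(f"{n}5.pkl","wb"))
s=cv2.imread("pics/side5.png")[110:200,240:350]; t=cv2.imread("pics/top5.png")[140:240,120:240]
cv2.imwrite("pics/m5.png",cv2.hconcat([cv2.resize(s,(400,330)),cv2.resize(t,(400,330))]))
E
```

```text
False -1.4364798233529796 [ 0.44472965 -0.20852172  2.18732848] [ 7.19295947 -4.11323609  1.15374699]
True 0.3756685452754104 [1.19119107 0.13824952 3.83101066]
37.6
```

View pics/m5.png

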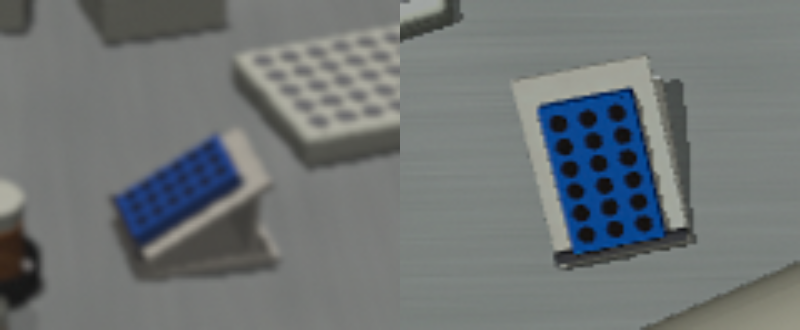

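View pics/top5.png

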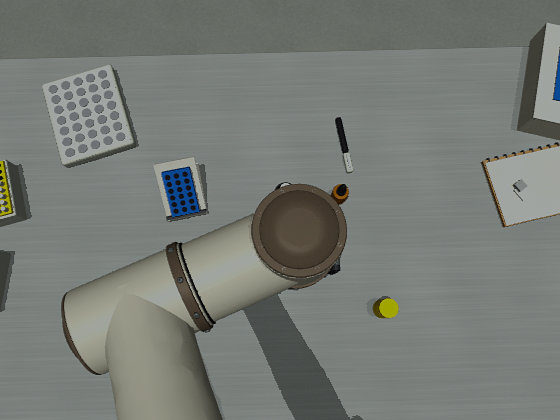

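The block lies wells up against the lip, at (181,191) in the top image, and looks centred. I'll check that numerically.

```bash
python3 - <<'E'
from blk import *
import pickle
c=pickle.load(open("top5.pkl","rb")); h=cv2.cvtColor(c["image"],cv2.COLOR_RGB2HSV).astype(int)
m=np.zeros(h.shape[:2],np.uint8); bx=np.s_[150:230,150:212]; m[bx]=((h[...,0]>100)&(h[...,0]<130)&(h[...,1]>120))[bx]
m=cv2.morphologyEx(m,cv2.MORPH_CLOSE,np.ones((7,7)))
P0=Seat+N*.016-[.0011,0,0]
def cast(px,P0): return np.array([((c["C"]+ray(c,p)*((P0-c["C"])@N)/(ray(c,p)@N)-P0)@RS)[:2]*1e3 for p in px],np.float32)
print("block u,w about the seat",cv2.minAreaRect(cast(np.argwhere(m)[:,::-1],P0)))
C=cloud(c); k=np.argwhere(cv2.erode(m,np.ones((5,5)))>0); Q=C[k[:,0],k[:,1]]; n=np.linalg.svd(Q-Q.mean(0))[2][2]; n*=np.sign(n[2]); print("tilt",np.degrees(np.arccos(n@N)))
# bed left/right margins, per row of the block's middle
g=np.zeros_like(m); g[bx]=(c["image"].max(-1)>140)[bx]&(C[bx][...,2]>.03); q=cast(np.argwhere(g)[:,::-1],Seat-[.0011,0,0]); s=abs(q[:,0])<25
print("bed w range",np.percentile(q[s][:,1],[.5,99.5]))
E
```

```text
block u,w about the seat ((1.1476173400878906, -0.5303134918212891), (97.10904693603516, 58.134910583496094), 0.2804233729839325)
tilt 81.54604154494561
bed w range [-40.74514469  42.29227875]
```

```bash
python3 - <<'E'
from blk import *
import pickle
for n_,bx in(("top",np.s_[150:230,150:212]),("side",np.s_[130:190,262:322])):
    c=pickle.load(open(n_+"5.pkl","rb")); h=cv2.cvtColor(c["image"],cv2.COLOR_RGB2HSV).astype(int); C=cloud(c)
    m=np.zeros(h.shape[:2],np.uint8); m[bx]=((h[...,0]>100)&(h[...,0]<130)&(h[...,1]>120))[bx]
    m=cv2.erode(cv2.morphologyEx(m,cv2.MORPH_CLOSE,np.ones((7,7))),np.ones((3,3)))>0
    Q=(C[m]-Seat)@RS*1e3; Q=Q[abs(Q[:,2]-16)<10]
    k=np.linalg.lstsq(np.c_[Q[:,:2],np.ones(len(Q))],Q[:,2],rcond=None)[0]; print(n_,len(Q),"slopes deg",np.degrees(k[:2]),"height",k[2],Q[:,:2].min(0),Q[:,:2].max(0))
    b=np.zeros_like(m); b[bx]=(c["image"].max(-1)>(140 if n_=="top" else 120))[bx]; q=(C[b]-Seat)@RS*1e3; q=q[(abs(q[:,2])<5)&(abs(q[:,0])<58)]
    k=np.linalg.lstsq(np.c_[q[:,:2],np.ones(len(q))],q[:,2],rcond=None)[0]; print("  bed",len(q),np.degrees(k[:2]),k[2])
E
```

```text
top 1152 slopes deg [ 0.18053546 -0.23486851] height 16.642924575227003 [-46.32509518 -27.00202885] [46.59726524 26.53729032]
  bed 660 [-0.1947986   0.10427289] 0.622966728227842
side 331 slopes deg [-0.25824172  0.00320528] height 14.345507227356638 [-43.81802349 -35.65336986] [42.06195552 22.76336185]
  bed 146 [ 0.4619743  -1.26230109] -2.1159124983894806
```

```bash
python3 -c "
from rig import *
print(close_job(),current_time_s())"
```

```text
the job is handed in; nothing more can be done
the job is handed in; nothing more can be done
```

The job is handed in, at about 38 s of the 128 s allowed: all three jars stand upright in their matching cups, and the block lies wells up, flat and square against the stand's lip, about 1 mm off centre; the dropper and marker were not touched.

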